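# Test a bottle stopper on the pin hardness tester and sort it by the reading

### The arm

A 6-joint arm with a two-finger parallel gripper is mounted at the origin on the work surface. World frame = base frame: x ahead of the robot, y to its left, z up, the work surface at z = 0. Lengths are in mm, angles in rad, forces in N, time in s.
With the tool pointing down it reaches from about 350 to 875 mm from the base axis. Payload 4.2 kg.
Tool frame: the origin (TCP) lies at the very end of the fingers, on their centre line; the grasp point (between the pads) lies 19 mm behind it; z points along the fingers, y is the line along which they close (so a half turn about z gives the same grasp; the last joint's range is limited). The gripper opens to 85 mm and grips with 20 to 120 N. Pads are 22 mm wide; open, the fingers measure 114 mm over their backs; the gripper's body (76 mm by 85 mm) begins 54 mm behind the grasp point. The pads swing forward as they close: fully open they stand 13 mm farther back than shut.
Start: joints at [1.45, 0.385, 0.008, 0, -1.194, -0.259], TCP at [231.676, 580.453, 196.812] pointing down, gripper open.
Joint ranges: [-3.14, 3.14], [-1.21, 2.06], [-1.07, 1.41], [-3.16, 2.05], [-2.99, -0.16], [-3.1, 3.1]. Speed limits (rad/s): [2.79, 2.79, 3.14, 3.14, 3.14, 3.14].

### API

Orientations are given as a unit quaternion [x, y, z, w].
In Python, from bench import arm, viewer gives the robot as it stands. The module is installed in compiled form; this text tells all that it offers.
- The arm moves only by the shell command python3 -m jog 'ROWS' [OPENING]. ROWS is rows parted by semicolons, their numbers by spaces, 1 to 10 of them, each of 6 numbers: dx, dy, dz in mm, then a rotation vector rx, ry, rz in rad; each row is the pose to reach, as a shift and turn from the pose commanded when the command began, along the tool's axes at that moment; what a row does not reach only later rows make up. A row lasts 1/10 s, in which the tool goes at most 50 mm and 0.15 rad, less where a joint would pass 70% of its speed; a pose out of reach is approached as far as the arm can. OPENING is the finger opening in mm, set as the command begins (- or left out keeps the last). The fingers move at their own pace and stop on an object; the grip force is fixed at half the most. Time passes only in rows, so rows that do not move let the fingers close. It prints the time, the measured TCP pose, the force, the opening and the grip force at its end.
- arm.read_state(): the state, without advancing time (a new reading comes with each control period).
- viewer.get_image(name): name is "scene" or "top"; returns (picture, depth): 400x640x3 uint8, blue, green, red; 400x640 float32, mm along the optical axis (not along the pixel's ray), 0 where there is no reading.
- viewer.get_calibration(name): a dict with "K" (3x3 intrinsics, pixels), "rvec" (rotation vector, rad) and "tvec" (3), from world to camera coordinates, as OpenCV has them. Camera axes: x right, y down, z forward; pixel columns grow to the right and rows downward; lengths in mm; the calibration is good to about 2 mm. A picture is of the moment at which its call begins. get_calibration takes no time and is no camera call.
- arm.job_done(): hands the job in; it is judged then, once.
The state is a dict: "clock": time; "joints": joint angles; "joint_vel": joint speeds; "joint_efforts": joint torques, N m; "position": TCP position; "ee_rot": TCP orientation; "contact_force": force on the tool from outside, world axes, zero at the start; "wrist_torque": the same for the moment, N m; "gripper_width": finger opening in mm; "grasp_force": force on a finger pad.
Only numpy, scipy, OpenCV 4.12 (cv2) and the standard library are available. Lean on these libraries where they do the work, as an engineer would, in place of code of your own. Each camera call takes 0.05 s, during which the arm holds its last target. There are 200 camera calls.

### The job

Test how hard the rubber in the knobbed stopper is: centre it upright over the tester's sprung pin, press it down until it lies flat on the plate and hold it there for a good second with about 15 N in all (12 to 19 N, never over 25 N), then lift it off. Read which dotted sector of the dial the hand stopped in and stand the stopper, upright, in the middle of the tray with that number of studs (on a line, either neighbour will do). Do not push the pin in with anything else, and leave the other things on the bench where they are.

Things in the scene. Friction and masses are not known exactly. Their poses are not given: they have to be found in the camera images.
- stopper: The stopper under test, the only one with a knob, upright on the bench: grey hard-plastic disc 46 across, 22 tall, with a grip knob 28 across, 28 tall on top. In the middle of its flat underside, flush, a black rubber plug 13 across; how soft is not seen (pin sinks 1.2 to 6.9 mm). About 80 g. Origin: centre of the underside; z up through the knob.
- tester: Hardness tester, fixed to the bench: grey box 140 (x) x 210 (y) x 42 tall. On its right half (-y) a round aluminium press plate 52 across with a sprung steel pin in its middle; on its left half (+y) a round white dial 100 across, under a clear cover 53 above the bench. Origin: centre of the underside; z up, x away from the robot at yaw 0.
- press_axis (a point): Point on the axis of pin and plate, fixed to the box 47 above the bench. The plate's height is not measured: its top is 8 to 16 above this point. The pin, 4 across, stands 8 out of the plate and yields at 1.6 N plus 0.8 N per mm, so even the hardest plug lies on the plate before 8 N; more force goes into the plate, on a stiff buffer (12 N per mm).
- pointer (a joint): Black hand (pointer) of the dial (rad, grows clockwise from above, starts at 0). The pin drives it 0.5 rad per mm pushed in; it stays at the largest reading. Lines at 0, 1.5, 2.5, 3.8 part the sectors of one dot (soft), two, three dots (hard); past 3.8 the pin met the hard skirt: a spoiled test. Reading with the stopper flat: 0.5 x (8 less mm sunk into the plug).
- dial (a point): Centre of the dial's face, 42 above the bench, axes as the tester's. The hand, 32 long, turns about it: at 0 it points 109 degrees from +y, turned by way of -x, at 1.9 rad along +y.
- tray_1: White square tray fixed to the bench, 84 x 84 outside, walls 3 thick and 12 tall, floor 3 thick, with one stud (12 across, dark) on a tab on its -x side. Origin: centre of the underside; z up.
- tray_2: White square tray fixed to the bench, 84 x 84 outside, walls 3 thick and 12 tall, floor 3 thick, with two studs (12 across, dark) on a tab on its -x side. Origin: centre of the underside; z up.
- tray_3: White square tray fixed to the bench, 84 x 84 outside, walls 3 thick and 12 tall, floor 3 thick, with three studs (12 across, dark) on a tab on its -x side. Origin: centre of the underside; z up.
- flask: Bystander, loose: cone-shaped glass flask, 122 tall, 76 across. Origin: centre of the underside.
- buffer_bottle: Bystander, loose: white bottle, 150 tall, 66 across. Origin: centre of the underside.
- amber_bottle: Bystander, loose: amber bottle, 110 tall, 52 across. Origin: centre of the underside.
- jar: Bystander, loose: glass jar, 70 tall, 68 across. Origin: centre of the underside.
- vial: Bystander, loose: small white vial, 45 tall, 26 across. Origin: centre of the underside.
- bung: Bystander, loose: plain tapered brown rubber bung without knob, 28 tall, 34 across. Origin: centre of the underside.
- screwdriver: Bystander, loose: yellow-handled screwdriver lying on the bench. Origin: on its axis.
Things that resemble listed ones, but are neither listed nor needed, are in the scene too. What is shaped like the stopper but brown is not meant.

How it is judged:
By the outcome, as a careful person would: the job done as asked, in the order asked, and still so for the second after the job is handed in, with the robot touching nothing.
It also fails if it takes over 51 s, if anything falls off the work surface, if the arm or the gripper's body presses on something with over 40 N, if the wrist force passes 120 N, or if a joint passes its speed limit or range.

## Working session

There is one attempt and no reset: what is moved stays moved. The work goes in short steps, Python scripts to look and compute and a shell command to move; the robot and the scene stay as the last step left them, time stands still between calls to the robot, and variables do not carry over. Pictures are saved under pics/ and viewed, at most 12 in all, crops included, and the job is handed in when it is done.

```bash
mkdir -p pics; cat > h.py <<'E'
import numpy as np, cv2
from bench import arm, viewer
def cal(n):
    c=viewer.get_calibration(n); K=np.array(c["K"],float); R=cv2.Rodrigues(np.array(c["rvec"],float))[0]; t=np.array(c["tvec"],float).ravel()
    return K,R,t
def ray(n,u,v,z):
    K,R,t=cal(n); o=-R.T@t; d=R.T@np.linalg.inv(K)@np.array([u,v,1.]); return o+d*(z-o[2])/d[2]
def proj(n,p):
    K,R,t=cal(n); q=K@(R@np.array(p,float)+t); return q[:2]/q[2]
def cloud(n,D):
    K,R,t=cal(n); v,u=np.mgrid[:D.shape[0],:D.shape[1]]
    P=np.stack([(u-K[0,2])/K[0,0]*D,(v-K[1,2])/K[1,1]*D,D],-1); return (P-t)@R
E
python3 - <<'E'
from h import *
for n in("scene","top"):
    I,D=viewer.get_image(n); cv2.imwrite(f"pics/{n}0.png",I); np.save(n+"0.npy",D)
    K,R,t=cal(n); print(n,K[0,0],-R.T@t,R[2])
s=arm.read_state(); print({k:np.round(v,3) for k,v in s.items()})
E
```

```text
scene 493.5046325994017 [1482.36786871  -21.40536033  730.69175105] [-0.82735819 -0.0369393  -0.56045867]
top 404.7979356386968 [ 347.75073099  -38.74931832 1107.91129583] [ 1.97839610e-01 -7.32995193e-04 -9.80234131e-01]
{'clock': np.float64(0.1), 'joints': array([ 1.45 ,  0.386,  0.007, -0.   , -1.194, -0.259]), 'joint_vel': array([-0.001, -0.002,  0.003,  0.001,  0.001,  0.001]), 'joint_efforts': array([-1.0000e-03, -3.9332e+01,  1.8893e+01,  4.1980e+00, -3.0000e-03,
        0.0000e+00]), 'position': array([231.49 , 579.902, 195.813]), 'ee_rot': array([ 0.982, -0.189, -0.   ,  0.001]), 'contact_force': array([ 0.185, -0.139, -0.784]), 'wrist_torque': array([ 0.019, -0.031,  0.031]), 'grasp_force': np.float64(0.0), 'gripper_width': np.float64(85.414)}
```

View pics/top0.png

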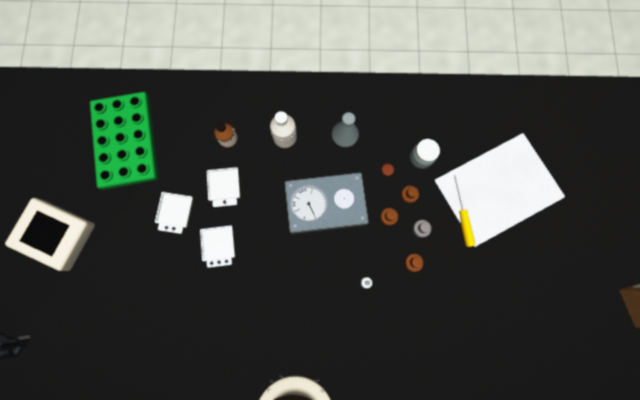

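View pics/scene0.png

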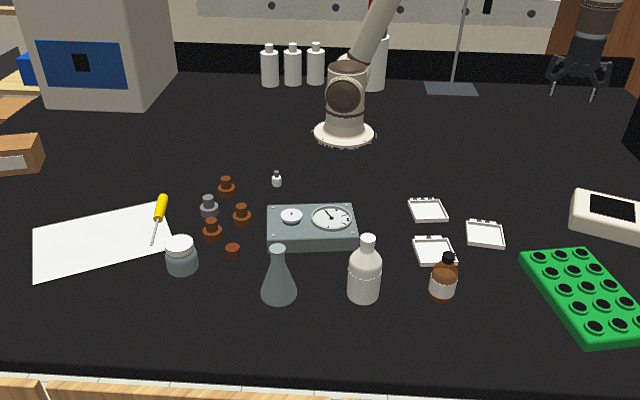

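The top view shows the grey knobbed stopper at (423,228). The things it could be confused with are brown knobbed stoppers at (411,194), (390,216) and (415,262), the plain brown bung at (388,169) and the white vial at (366,283). I choose the grey one, which is at (208,205) in the scene view. The trays are at (223,186) with 1 stud, (173,212) with 2 and (218,246) with 3. The tester is at (327,203).

```bash
python3 - <<'E'
from h import *
I=cv2.imread("pics/top0.png"); S=cv2.imread("pics/scene0.png"); D=np.load("top0.npy"); DS=np.load("scene0.npy")
a=cv2.resize(I[160:280,270:450],None,fx=4,fy=4,interpolation=cv2.INTER_CUBIC)
b=cv2.resize(I[160:280,150:250],None,fx=1,fy=1); cv2.imwrite("pics/crop.png",a)
P=cloud("top",D); Q=cloud("scene",DS)
for nm,C in(("top",P),("scene",Q)):
    def rep(l,m): 
        q=C[m]; 
        if len(q): r=cv2.minAreaRect(q[:,:2].astype(np.float32)); print(nm,l,len(q),q.mean(0).round(1),"mid",((q.min(0)+q.max(0))/2).round(1),"rect",np.round(r[0],1),np.round(r[1],1),round(r[2],1))
    c0=ray("top",423,228,25)
    near=np.hypot(C[...,0]-c0[0],C[...,1]-c0[1])<32
    rep("knobtop",near&(C[...,2]>45)); rep("disc",near&(C[...,2]>16)&(C[...,2]<28)); print(C[near][:,2].max())
    t0=ray("top",327,203,42); nt=(abs(C[...,0]-t0[0])<95)&(abs(C[...,1]-t0[1])<130)
    rep("box",nt&(C[...,2]>37)&(C[...,2]<75)); 
    p0=ray("top",344,199,57);npl=np.hypot(C[...,0]-p0[0],C[...,1]-p0[1])<40
    rep("plate",npl&(C[...,2]>49)&(C[...,2]<80)); print(np.histogram(C[npl][:,2],np.arange(38,76,2)))
    for k,(u,v) in enumerate(((223,186),(173,212),(218,244))):
        q0=ray("top",u,v,8); rep(f"tray{k+1}",(np.hypot(C[...,0]-q0[0],C[...,1]-q0[1])<75)&(C[...,2]>2)&(C[...,2]<40)&((I if nm=="top" else S).min(-1)>120))
g=cv2.cvtColor(I,cv2.COLOR_BGR2GRAY)
for nm,im in(("top",I),("scene",S)):
    pass
# colour-mask tester box & trays
h=cv2.cvtColor(I,cv2.COLOR_BGR2HSV); print(h[228,423],h[220,330],h[199,344])
m=(g>60).astype(np.uint8)
cs,_=cv2.findContours(m,cv2.RETR_EXTERNAL,cv2.CHAIN_APPROX_NONE)
for c in cs:
    r=cv2.minAreaRect(c); 
    if 80<cv2.contourArea(c)<8000 and 140<r[0][1]<300: print(np.round(r[0],1),np.round(r[1],1),round(r[2],1))
E
```

```text
top knobtop 90 [ 481.7 -332.4   50.4] mid [ 481.6 -332.7   50.6] rect [ 481.5 -332.7] [24.  26.5] 0.9
top disc 125 [ 479.8 -327.7   22.5] mid [ 481.3 -333.9   22.1] rect [ 482.2 -332.8] [44.3 42.8] 52.6
55.67132541615215
top box 3983 [544.6 -71.9  46.8] mid [547.2 -72.1  51.7] rect [546.8 -72.3] [140.3 209.9] 7.7
top plate 294 [ 552.4 -118.6   60. ] mid [ 552.4 -118.7   60.4] rect [ 552.4 -118.7] [49.9 47.8] 0.4
(array([ 26, 102, 153,  85,  24,   1,   0,   0,   6,  40, 103,  98,  41,
         5,   1,   0,   0,   0]), array([38, 40, 42, 44, 46, 48, 50, 52, 54, 56, 58, 60, 62, 64, 66, 68, 70,
       72, 74]))
top tray1 986 [591.  213.6   6.4] mid [590.3 214.7  10.1] rect [590.1 214.5] [108.2  89.4] 6.6
top tray2 1024 [516.5 347.    6.6] mid [515.2 346.5  10.8] rect [515.2 347.6] [ 91.9 106. ] 82.7
top tray3 1062 [426.9 219.3   6.4] mid [425.6 221.6  10.2] rect [425.1 220.2] [106.8  89.6] 7.9
scene knobtop 67 [ 483.5 -332.4   48.4] mid [ 483.6 -332.9   48.7] rect [ 483.3 -333.1] [27.7 26.8] 14.3
scene disc 123 [ 491.8 -330.3   21. ] mid [ 485.1 -333.2   22. ] rect [ 486.6 -331.5] [40.9 
[... 425 characters left out ...]
))
scene tray1 532 [587.4 207.9   5.5] mid [591.8 213.3   8. ] rect [590.7 212.2] [105.4  85. ] 6.8
scene tray2 560 [521.2 345.1   5.8] mid [517.2 343.8   7.9] rect [515.7 345.4] [ 84.9 110.4] 82.4
scene tray3 467 [433.1 219.    5.8] mid [427.9 219.6   8.5] rect [428.1 221.1] [106.7  90.2] 8.1
[  4  13 162] [100  42 156] [114  15 234]
[366.  282.5] [11. 12.] 90.0
[414.  262.5] [17. 16.] 90.0
[217.1 246.2] [41.3 34.5] 84.8
[422. 228.] [18.4 17. ] 45.0
[389.3 216.3] [16.3 15.6] 45.0
[ 48.8 234.4] [74.4 58.8] 25.3
[172.7 212.4] [34.1 41.4] 11.3
[410.  193.5] [15. 16.] 90.0
[325.9 202.3] [53.  79.7] 83.3
[222.9 187. ] [39.5 33.5] 85.9
[387.3 169.3] [10.6  9.9] 45.0
[425.  152.5] [24.7 31.8] 45.0
```

View pics/crop.png

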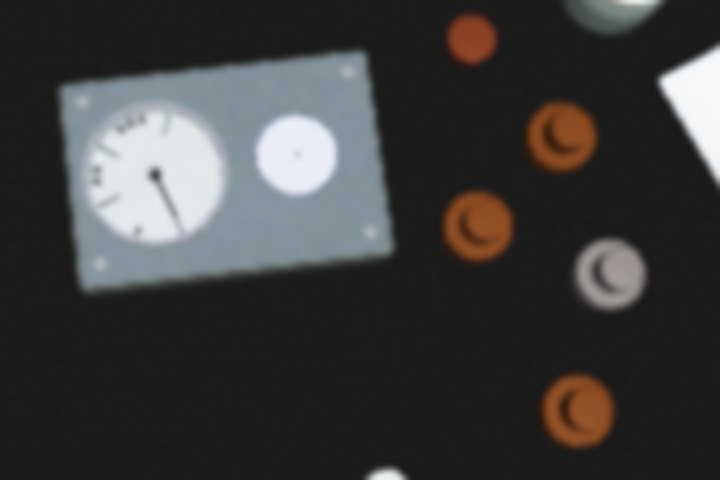

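The close crop confirms one grey stopper with a knob at crop (610,273), and brown lookalikes around it. Stopper is at about (482,-333), plate at about (553,-118) with its top near z 59, and the tester's yaw is 7.7°.

```bash
cat > to.py <<'E'
import sys; from h import *; from scipy.spatial.transform import Rotation as Ro
s=arm.read_state(); R=Ro.from_quat(s["ee_rot"]); w=R.as_matrix()
d=np.array([float(a) for a in sys.argv[1:4]])-s["position"]
up=w.copy(); yaw=np.arctan2(w[1,0],w[0,0]); T=np.array([[np.cos(yaw),np.sin(yaw),0],[np.sin(yaw),-np.cos(yaw),0],[0,0,-1]]).T
T=np.array([[np.cos(yaw),np.sin(yaw),0],[np.sin(yaw),-np.cos(yaw),0],[0,0,-1]])
print(s["clock"],"pos",s["position"].round(1),"shift",(w.T@d).round(1),"level",Ro.from_matrix(w.T@T).as_rotvec().round(4),"F",np.round(s["contact_force"],2),"w",round(float(s["gripper_width"]),1))
E
python3 to.py 482.3 -332.8 130
```

```text
0.1 pos [231.5 579.9 195.8] shift [571.4 754.5  67.4] level [ 0.002  -0.0001 -0.    ] F [ 0.19 -0.14 -0.78] w 85.4
```

```bash
R='571 754 20 0 0 0'; python3 -m jog '571 754 20 0 0 0;571 754 20 0 0 0;571 754 20 0 0 0;571 754 20 0 0 0;571 754 20 0 0 0;571 754 20 0 0 0;571 754 20 0 0 0;571 754 20 0 0 0;571 754 20 0 0 0;571 754 20 0 0 0' 50; python3 to.py 482.3 -332.8 130
```

```text
clock: 1.1
position: [364.0, 96.5, 186.3]
ee_rot: [0.982, -0.188, 0.0, -0.0]
contact_force: [1.1, 0.6, -0.0]
gripper_width: 50.2
grasp_force: 0.0
1.1 pos [364.   96.5 186.3] shift [268.7 355.1  56.2] level [-0.0006 -0.0002  0.    ] F [ 1.05  0.6  -0.04] w 50.2
```

```bash
python3 -m jog '268 354 40 0 0 0;268 354 40 0 0 0;268 354 40 0 0 0;268 354 40 0 0 0;268 354 40 0 0 0;268 354 40 0 0 0;268 354 40 0 0 0;268 354 40 0 0 0;268 354 40 0 0 0;268 354 40 0 0 0'; python3 -m jog '0 0 0 0 0 0;0 0 0 0 0 0;0 0 0 0 0 0'; python3 to.py 482.3 -332.8 80
```

```text
clock: 2.1
position: [482.0, -334.0, 143.8]
ee_rot: [0.982, -0.191, -0.001, 0.0]
contact_force: [-1.1, 0.7, -0.7]
gripper_width: 50.0
grasp_force: 0.0
clock: 2.4
position: [481.8, -328.5, 146.7]
ee_rot: [0.982, -0.188, 0.0, -0.0]
contact_force: [0.7, -0.1, -0.2]
gripper_width: 49.8
grasp_force: 0.0
2.4 pos [ 481.8 -328.5  146.7] shift [ 2.   3.8 66.7] level [-0.0001 -0.0004  0.    ] F [ 0.69 -0.07 -0.23] w 49.8
```

```bash
python3 -m jog '2 4 40 0 0 0;2 4 67 0 0 0;2 4 67 0 0 0;2 4 67 0 0 0;2 4 67 0 0 0'; python3 to.py 482.3 -332.8 26
```

```text
clock: 2.9
position: [483.8, -334.3, 81.5]
ee_rot: [0.982, -0.188, 0.002, 0.001]
contact_force: [0.3, 0.2, -0.0]
gripper_width: 50.3
grasp_force: 0.0
2.9 pos [ 483.8 -334.3   81.5] shift [-2.2 -0.9 55.5] level [ 0.0005 -0.0039 -0.    ] F [ 0.26  0.2  -0.02] w 50.3
```

```bash
python3 -m jog '-1 0 30 0 0 0;-1 0 45 0 0 0;-1 0 55 0 0 0;-1 0 55 0 0 0;-1 0 55 0 0 0'; python3 - <<'E'
from h import *
for k in range(2):
    I,D=viewer.get_image("scene"); s=arm.read_state(); print(s["position"].round(1),np.round(s["contact_force"],2))
cv2.imwrite("pics/s1.png",cv2.resize(I[130:250,150:290],None,fx=5,fy=5,interpolation=cv2.INTER_CUBIC))
E
```

```text
clock: 3.4
position: [482.3, -334.2, 25.5]
ee_rot: [0.982, -0.189, 0.001, 0.0]
contact_force: [-0.1, -0.0, 0.1]
gripper_width: 50.0
grasp_force: 0.0
[ 482.4 -334.2   25.7] [-0.05 -0.16 -0.37]
[ 482.4 -334.2   25.6] [ 0.36 -0.05 -0.42]
```

View pics/s1.png

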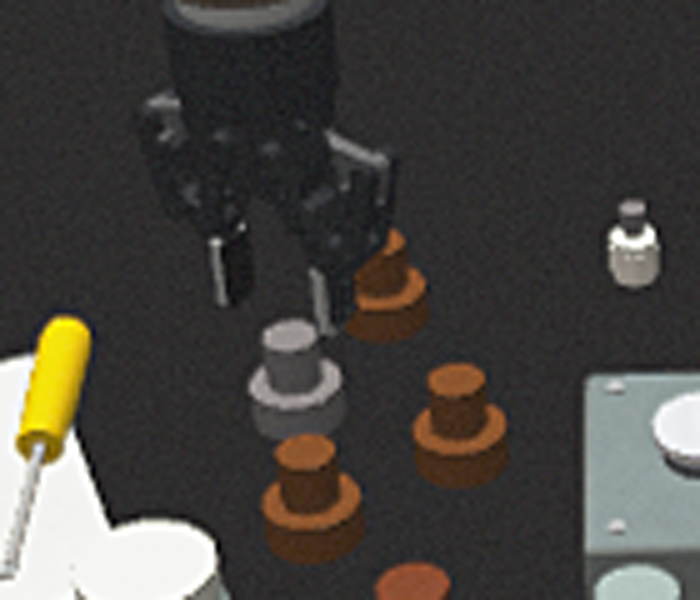

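The crop shows the finger tips at crop (225,305) and (328,335), apparently above or behind the stopper's knob at (290,335). I will check this with depth before closing.

```bash
python3 - <<'E'
from h import *
for n in("scene","top"):
    I,D=viewer.get_image(n); C=cloud(n,D); p=arm.read_state()["position"]; print(n,p.round(1),proj(n,p),proj(n,p+[0,0,19]))
    near=(np.hypot(C[...,0]-482,C[...,1]+333)<85)&(C[...,2]>10)
    dark=near&(I.max(-1)<75)
    q=C[dark]; print(len(q),q.min(0).round(0) if len(q) else 0)
    for z in range(10,130,10):
        r=q[(q[:,2]>=z)&(q[:,2]<z+10)]
        if len(r)>3: print(z,len(r),np.percentile(r,[5,50,95],axis=0).round(0).tolist())
    if n=="scene":
        for u,v in((197,189),(195,185),(215,195),(214,190),(208,198)): print(u,v,C[v,u].round(0),I[v,u])
E
```

```text
scene [ 482.2 -334.1   25.5] [208.17760752 204.63967664] [207.37401167 198.33218798]
3141 [ 400. -400.   10.]
10 80 [[408.0, -347.0, 11.0], [493.0, -315.0, 15.0], [505.0, -295.0, 19.0]]
20 29 [[400.0, -339.0, 21.0], [488.0, -321.0, 27.0], [495.0, -304.0, 29.0]]
30 40 [[403.0, -333.0, 30.0], [486.0, -321.0, 35.0], [497.0, -302.0, 39.0]]
40 25 [[405.0, -340.0, 41.0], [492.0, -325.0, 44.0], [497.0, -304.0, 49.0]]
60 20 [[466.0, -361.0, 61.0], [475.0, -357.0, 66.0], [495.0, -304.0, 70.0]]
70 44 [[465.0, -361.0, 71.0], [487.0, -334.0, 75.0], [504.0, -297.0, 79.0]]
80 51 [[465.0, -363.0, 80.0], [483.0, -353.0, 85.0], [504.0, -297.0, 89.0]]
90 45 [[465.0, -369.0, 91.0], [480.0, -356.0, 95.0], [505.0, -298.0, 99.0]]
100 63 [[466.0, -380.0, 101.0], [482.0, -357.0, 107.0], [509.0, -286.0, 110.0]]
110 126 [[462.0, -384.0, 111.0], [488.0, -313.0, 115.0], [512.0, -280.0, 120.0]]
120 121 [[456.0, -389.0, 120.0], [489.0, -316.0, 125.0], [514.0, -281.0, 129.0]]
197 189 [ 479. -358.   69.] [31 29 26]
195 185 [ 484. -360.   84.] [29 26 28]
215 195 [ 501. -309.   68.] [94 96 97]
214 190 [ 508. -307.   87.] [ 98 101 100]
208 198 [ 488. -331.   50.] [148 150 156]
top [ 482.1 -334.    25.3] [423.11861363 227.39757017] [425.04595625 226.53981311]
542 [ 401. -391.   11.]
20 4 [[412.0, -321.0, 22.0], [450.0, -320.0, 23.0], [488.0, -309.0, 25.0]]
30 7 [[475.0, -323.0, 31.0], [482.0, -321.0, 36.0], [489.0, -320.0, 39.0]]
80 4 [[483.0, -304.0, 84.0], [484.0, -301.0, 85.0], [490.0, -296.0, 88.0]]
90 4 [[483.0, -305.0, 90.0], [487.0, -298.0, 91.0], [492.0, -296.0, 95.0]]
100 5 [[483.0, -301.0, 106.0], [485.0, -295.0, 108.0], [490.0, -294.0, 109.0]]
110 45 [[451.0, -377.0, 111.0], [492.0, -298.0, 115.0], [499.0, -282.0, 119.0]]
120 20 [[450.0, -383.0, 121.0], [484.0, -304.0, 126.0], [492.0, -278.0, 129.0]]
```

```bash
python3 - <<'E'
from h import *
D=np.load("scene0.npy"); I=cv2.imread("pics/scene0.png"); C=cloud("scene",D); print(proj("scene",[231.5,580,196]),proj("scene",[231.5,580,233]))
near=(np.hypot(C[...,0]-231,C[...,1]-580)<75)&(C[...,2]>100)
for z in range(150,260,8):
    m=near&(C[...,2]>=z)&(C[...,2]<z+8); r=C[m]
    if len(r)>2: print(z,len(r),r.mean(0).round(0))
E
```

```text
[564.06895233 114.17616216] [568.30022923 101.08759329]
238 9 [244. 592. 245.]
246 28 [242. 584. 251.]
254 38 [240. 579. 258.]
```

The seen finger tips are about 30 mm higher than the reported TCP implies, both here and at the start. Closing here is a harmless test: it stops at about 28 mm if the pads are on the knob and goes to 20 mm if they are above it.

```bash
python3 -m jog '0 0 0 0 0 0;0 0 0 0 0 0;0 0 0 0 0 0;0 0 0 0 0 0;0 0 0 0 0 0;0 0 0 0 0 0;0 0 0 0 0 0' 20;  python3 - <<'E'
from h import *
I,D=viewer.get_image("scene"); s=arm.read_state(); print(s["position"].round(1),np.round(s["contact_force"],2))
cv2.imwrite("pics/s2.png",cv2.resize(I[150:230,160:260],None,fx=6,fy=6,interpolation=cv2.INTER_CUBIC))
E
```

```text
clock: 4.3
position: [481.4, -333.8, 24.2]
ee_rot: [0.982, -0.189, 0.0, -0.0]
contact_force: [-0.5, 0.4, -0.1]
gripper_width: 19.9
grasp_force: 0.0
[ 481.4 -333.8   24.2] [-0.98 -1.31 -0.29]
```

View pics/s2.png

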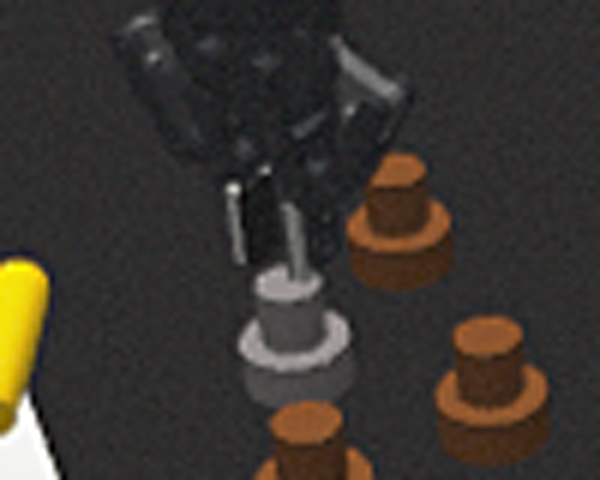

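The gripper closed to 20 mm without touching anything, and the picture shows the tips at crop (245,262) and (305,278), at the height of the knob's top (288,283). The real tips are therefore about 30 mm above the reported TCP. I will open, go down another 26 mm and close.

```bash
python3 -m jog '0 0 0 0 0 0;0 0 0 0 0 0;0 0 0 0 0 0;0 0 0 0 0 0;0 0 0 0 0 0' 54; python3 -m jog '0 0 8 0 0 0;0 0 16 0 0 0;0 0 22 0 0 0;0 0 26 0 0 0;0 0 26 0 0 0;0 0 26 0 0 0'; python3 - <<'E'
from h import *
I,D=viewer.get_image("scene"); s=arm.read_state(); print(s["position"].round(1),np.round(s["contact_force"],2)); C=cloud("scene",D)
near=(np.hypot(C[...,0]-482,C[...,1]+333)<60)&(C[...,2]>25)&(I.max(-1)<115)&(abs(C[...,1]+333)>18)
for z in range(25,80,5):
    for l,m in(("R",C[...,1]<-333),("L",C[...,1]>-333)):
        r=C[near&m&(C[...,2]>=z)&(C[...,2]<z+5)]
        if len(r)>2: print(z,l,len(r),np.percentile(r,[10,50,90],axis=0)[:,:2].round(0).tolist())
cv2.imwrite("pics/s3.png",cv2.resize(I[150:230,160:260],None,fx=6,fy=6,interpolation=cv2.INTER_CUBIC))
E
```

```text
clock: 4.85
position: [481.3, -333.8, 24.2]
ee_rot: [0.982, -0.189, -0.0, 0.0]
contact_force: [0.8, -0.7, 0.3]
gripper_width: 54.2
grasp_force: 0.0
clock: 5.45
position: [481.4, -333.8, -1.9]
ee_rot: [0.982, -0.189, -0.0, 0.0]
contact_force: [0.6, -0.7, 0.6]
gripper_width: 53.6
grasp_force: 0.0
[ 481.5 -333.9   -1.6] [ 0.08  0.09 -0.43]
35 R 8 [[463.0, -363.0], [471.0, -359.0], [480.0, -356.0]]
35 L 6 [[493.0, -310.0], [498.0, -306.0], [502.0, -302.0]]
40 R 11 [[469.0, -366.0], [478.0, -361.0], [482.0, -356.0]]
40 L 7 [[496.0, -310.0], [500.0, -304.0], [503.0, -299.0]]
45 R 19 [[462.0, -369.0], [474.0, -359.0], [480.0, -356.0]]
45 L 14 [[493.0, -307.0], [500.0, -300.0], [504.0, -295.0]]
50 R 10 [[465.0, -363.0], [472.0, -359.0], [482.0, -356.0]]
50 L 14 [[496.0, -309.0], [501.0, -304.0], [505.0, -296.0]]
55 R 17 [[467.0, -370.0], [475.0, -360.0], [482.0, -357.0]]
55 L 12 [[494.0, -305.0], [500.0, -300.0], [503.0, -294.0]]
60 R 11 [[462.0, -366.0], [472.0, -360.0], [481.0, -355.0]]
60 L 17 [[490.0, -309.0], [500.0, -297.0], [506.0, -294.0]]
65 R 17 [[464.0, -372.0], [474.0, -361.0], [481.0, -356.0]]
65 L 14 [[497.0, -307.0], [501.0, -301.0], [505.0, -297.0]]
70 R 14 [[464.0, -364.0], [473.0, -360.0], [479.0, -356.0]]
70 L 10 [[498.0, -310.0], [503.0, -304.0], [505.0, -298.0]]
75 R 13 [[469.0, -374.0], [475.0, -363.0], [482.0, -359.0]]
75 L 8 [[502.0, -308.0], [504.0, -303.0], [506.0, -297.0]]
```

View pics/s3.png

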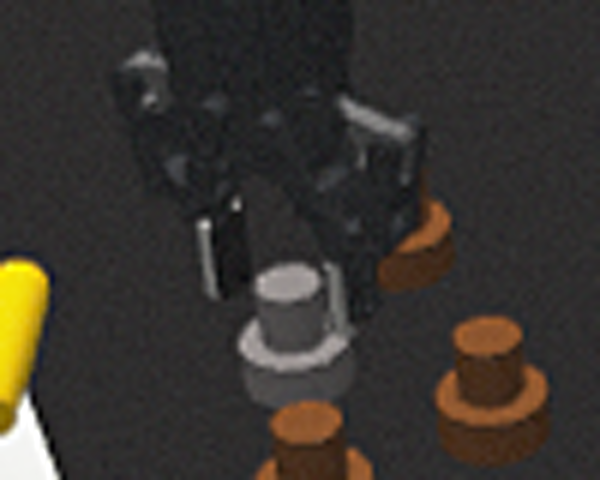

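The fingers straddle the knob, with tips at crop (215,297) and (340,335) and at z ≈ 35. I will go down 6 mm more and close.

```bash
python3 -m jog '0 0 3 0 0 0;0 0 6 0 0 0;0 0 6 0 0 0'; python3 -m jog '0 0 0 0 0 0;0 0 0 0 0 0;0 0 0 0 0 0;0 0 0 0 0 0;0 0 0 0 0 0;0 0 0 0 0 0;0 0 0 0 0 0;0 0 0 0 0 0' 15;python3 to.py 552.7 -119 80
```

```text
clock: 5.8
position: [481.0, -333.6, -8.2]
ee_rot: [0.982, -0.189, -0.0, -0.0]
contact_force: [-0.0, -0.6, 0.2]
gripper_width: 54.2
grasp_force: 0.0
clock: 6.6
position: [481.6, -333.9, -7.5]
ee_rot: [0.982, -0.189, 0.0, 0.0]
contact_force: [-0.4, -0.8, 2.9]
gripper_width: 26.1
grasp_force: 59.1
6.6 pos [ 481.6 -333.9   -7.5] shift [ -13.6 -225.9  -87.5] level [ 0.0001 -0.0007 -0.    ] F [-0.37 -0.82  2.85] w 26.1
```

```bash
python3 -m jog '0 0 -20 0 0 0;0 0 -60 0 0 0;0 0 -96 0 0 0;0 0 -96 0 0 0;0 0 -96 0 0 0'; python3 -m jog '-7 -113 0 0 0 0;-14 -226 0 0 0 0;-14 -226 0 0 0 0;-14 -226 0 0 0 0;-14 -226 0 0 0 0;-14 -226 0 0 0 0;-14 -226 0 0 0 0;-14 -226 0 0 0 0;-14 -226 0 0 0 0'; python3 - <<'E'
from h import *
for n in("scene","top"):
    I,D=viewer.get_image(n); s=arm.read_state(); p=s["position"]; C=cloud(n,D)
    print(n,p.round(1),np.round(s["contact_force"],2),round(float(s["gripper_width"]),1))
    cv2.imwrite(f"pics/{n}4.png",I); np.save(n+"4.npy",D)
    near=(np.hypot(C[...,0]-p[0],C[...,1]-p[1])<45)&(C[...,2]>80)
    h=cv2.cvtColor(I,cv2.COLOR_BGR2HSV)
    for z in range(80,150,6):
        r=C[near&(C[...,2]>=z)&(C[...,2]<z+6)&(h[...,2]>75)]
        if len(r)>3: print(z,len(r),((r.min(0)+r.max(0))/2).round(1),np.ptp(r,axis=0).round(0))
I=cv2.imread("pics/scene4.png"); T=cv2.imread("pics/top4.png")
a=cv2.resize(I[130:260,250:380],(600,600),interpolation=cv2.INTER_CUBIC); cv2.imwrite("pics/c4.png",a)
E
```

```text
clock: 7.1
position: [481.2, -333.4, 88.4]
ee_rot: [0.982, -0.189, 0.0, -0.0]
contact_force: [-0.7, -0.2, -2.2]
gripper_width: 26.1
grasp_force: 59.1
clock: 8.0
position: [551.3, -119.8, 87.6]
ee_rot: [0.982, -0.19, -0.001, 0.0]
contact_force: [0.1, -0.1, -1.0]
gripper_width: 25.9
grasp_force: 59.3
scene [ 551.5 -119.8   87.8] [-0.85 -0.01 -1.68] 26.0
92 16 [ 569.1 -117.4   96.5] [12. 36.  2.]
98 7 [ 569.4 -127.1  101.5] [10. 17.  3.]
104 14 [ 569.5 -125.2  106.9] [15. 30.  6.]
110 38 [ 560.1 -119.8  113.8] [33. 43.  4.]
116 45 [ 562.  -119.1  118.4] [28. 43.  5.]
122 11 [ 561.6 -120.   125.5] [16. 37.  4.]
128 22 [ 561.7 -119.9  131. ] [17. 42.  6.]
134 17 [ 562.3 -123.   137.5] [19. 35.  4.]
140 64 [ 554.4 -122.9  143.6] [35. 35.  5.]
146 8 [ 561.8 -122.8  148.9] [16. 35.  4.]
top [ 551.6 -119.7   88. ] [ 0.61  0.41 -0.59] 25.9
98 4 [ 537.8 -115.4  101.3] [17. 36.  5.]
104 8 [ 538.9 -116.3  106.9] [17. 38.  5.]
110 15 [ 540.4 -117.   113.6] [22. 40.  4.]
116 55 [ 542.1 -116.6  118.6] [23. 40.  5.]
128 4 [ 545.6 -111.8  131.2] [20. 37.  5.]
```

View pics/c4.png

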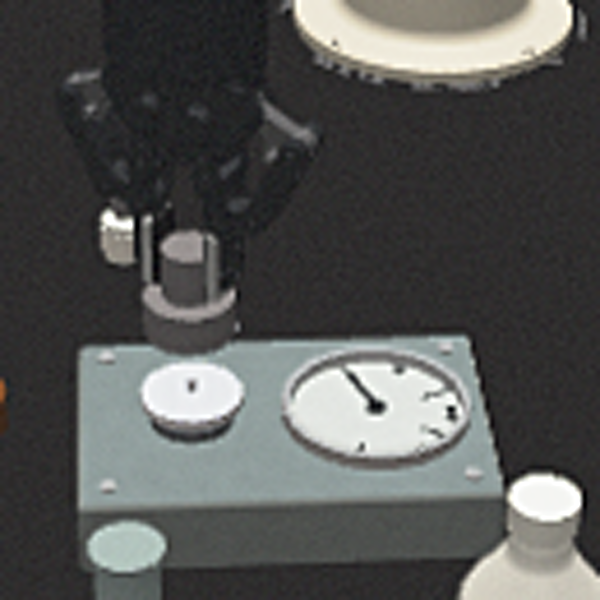

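The stopper hangs upright above the plate. Its centre is at crop x 190 and the plate's is at 193, with the plate at (193,395). A shift of about 1 mm is needed in x and y, then I will go down to just above the pin.

```bash
python3 -m jog '0.5 -1.5 0 0 0 0;0.5 -1.5 10 0 0 0;0.5 -1.5 20 0 0 0;0.5 -1.5 20 0 0 0;0.5 -1.5 20 0 0 0;0.5 -1.5 20 0 0 0'; cat > f.py <<'E'
from h import *
F=[];Z=[]
for k in range(6):
    viewer.get_image("top"); s=arm.read_state(); F.append(s["contact_force"]); Z.append(s["position"])
print(s["clock"],"F",np.mean(F,0).round(2),np.std(F,0).round(2),"pos",np.mean(Z,0).round(2),"M",np.round(s["wrist_torque"],2),"w",round(float(s["gripper_width"]),1))
E
python3 f.py
```

```text
clock: 8.7
position: [553.4, -117.5, 68.3]
ee_rot: [0.982, -0.189, 0.0, 0.0]
contact_force: [0.3, 0.2, -1.1]
gripper_width: 26.2
grasp_force: 59.3
9.0 F [-0.04 -0.42 -0.75] [0.45 0.38 0.5 ] pos [ 553.37 -117.44   68.52] M [ 0.04 -0.02  0.03] w 25.9
```

```bash
python3 -m jog '-0.5 1 2 0 0 0;-0.5 1 4 0 0 0;-0.5 1 5 0 0 0;-0.5 1 5 0 0 0'; python3 -m jog '0 0 1 0 0 0;0 0 2 0 0 0;0 0 3 0 0 0;0 0 3 0 0 0';python3 -m jog '0 0 1 0 0 0;0 0 2 0 0 0;0 0 2 0 0 0'; python3 f.py
```

```text
clock: 9.4
position: [552.1, -118.2, 62.9]
ee_rot: [0.982, -0.189, -0.0, 0.0]
contact_force: [-0.3, -0.1, -0.4]
gripper_width: 26.5
grasp_force: 59.3
clock: 9.8
position: [552.2, -118.2, 60.1]
ee_rot: [0.982, -0.189, -0.0, 0.0]
contact_force: [0.7, 0.4, -1.7]
gripper_width: 26.3
grasp_force: 59.3
clock: 10.1
position: [552.2, -118.2, 58.1]
ee_rot: [0.982, -0.189, -0.0, 0.0]
contact_force: [-0.2, -0.1, -0.9]
gripper_width: 25.8
grasp_force: 59.3
10.4 F [ 0.22 -0.05 -0.79] [0.16 0.38 0.29] pos [ 552.31 -118.21   58.25] M [0.01 0.03 0.01] w 26.3
```

```bash
python3 -m jog '0 0 1 0 0 0;0 0 2 0 0 0;0 0 2 0 0 0'|grep -E "pos|cont"; python3 -m jog '0 0 1 0 0 0;0 0 2 0 0 0;0 0 2 0 0 0'|grep -E "pos|cont";python3 f.py
```

```text
position: [552.5, -118.2, 56.4]
contact_force: [-1.2, -0.3, 1.0]
position: [552.5, -118.2, 54.4]
contact_force: [-0.2, 0.4, 2.5]
11.3 F [-0.08  0.05  2.42] [0.59 0.69 0.39] pos [ 552.51 -118.23   54.42] M [0.   0.03 0.  ] w 26.3
```

```bash
python3 -m jog '0 0 1 0 0 0;0 0 2 0 0 0;0 0 2 0 0 0'|grep -E "pos|cont"; python3 -m jog '0 0 0.5 0 0 0;0 0 1 0 0 0;0 0 1 0 0 0'|grep -E "pos|cont"; python3 -m jog '0 0 0.5 0 0 0;0 0 1 0 0 0;0 0 1 0 0 0'|grep -E "pos|cont";python3 f.py
```

```text
position: [552.5, -118.2, 52.3]
contact_force: [0.5, 1.1, 3.9]
position: [552.5, -118.2, 51.4]
contact_force: [0.5, 0.1, 4.3]
position: [552.6, -118.2, 51.0]
contact_force: [-1.3, 1.2, 8.7]
12.5 F [-1.55  0.39  7.72] [0.28 0.59 0.65] pos [ 552.59 -118.25   51.01] M [ 0.18  0.35 -0.05] w 25.9
```

```bash
python3 -m jog '0 0 0.5 0 0 0;0 0 0.5 0 0 0;0 0 0.5 0 0 0'|grep -E "pos|cont|rot"; python3 f.py
```

```text
position: [552.6, -118.3, 50.8]
ee_rot: [0.982, -0.189, 0.0, 0.0]
contact_force: [-2.6, 0.3, 9.7]
13.1 F [-1.94  1.07  9.6 ] [0.61 0.38 0.51] pos [ 552.63 -118.27   50.86] M [ 0.25  0.54 -0.04] w 26.3
```

The moment points to contact on the −x edge, so the stopper is leaning slightly. I will level it with a small turn.

```bash
python3 -m jog '0 0 0 0 -0.01 0;0 0 0 0 -0.01 0;0 0 0 0 -0.01 0'|grep -E "pos|cont|rot"; python3 f.py
```

```text
position: [552.5, -118.2, 50.9]
ee_rot: [0.982, -0.189, -0.005, -0.001]
contact_force: [-2.4, 0.6, 9.3]
13.7 F [-2.16  1.2  10.34] [0.47 0.44 0.44] pos [ 552.47 -118.23   50.91] M [ 0.3   0.63 -0.04] w 26.0
```

```bash
python3 -m jog '0 0 0.5 0 0.005 0;0 0 1 0 0.01 0;0 0 1 0 0.01 0'|grep -E "pos|cont|rot"; python3 f.py
```

```text
position: [552.7, -118.3, 50.6]
ee_rot: [0.982, -0.188, 0.001, 0.0]
contact_force: [-2.9, 0.7, 12.7]
14.3 F [-2.92  0.98 12.83] [0.36 0.25 0.34] pos [ 552.71 -118.3    50.55] M [0.38 0.88 0.05] w 26.0
```

```bash
python3 -m jog '0 0 0.5 0 0 0;0 0 0.5 0 0 0;0 0 0.5 0 0 0;0 0 0.5 0 0 0;0 0 0.5 0 0 0;0 0 0.5 0 0 0;0 0 0.5 0 0 0;0 0 0.5 0 0 0'|grep -E "pos|cont|rot"; python3 f.py; python3 - <<'E'
from h import *
I,D=viewer.get_image("scene"); cv2.imwrite("pics/c5.png",cv2.resize(I[130:260,250:380],(600,600),interpolation=cv2.INTER_CUBIC))
E
python3 -m jog '0 0 0 0 0 0;0 0 0 0 0 0;0 0 0 0 0 0;0 0 0 0 0 0;0 0 0 0 0 0;0 0 0 0 0 0'|grep -E "pos|cont|rot"; python3 f.py
```

```text
position: [552.7, -118.3, 50.4]
ee_rot: [0.982, -0.188, 0.001, 0.0]
contact_force: [-3.3, 2.1, 14.2]
15.4 F [-3.72  1.41 14.88] [0.43 0.36 0.37] pos [ 552.76 -118.31   50.39] M [ 0.46  1.07 -0.06] w 26.1
position: [552.8, -118.3, 50.4]
ee_rot: [0.982, -0.188, 0.001, 0.0]
contact_force: [-4.1, 1.9, 14.4]
16.35 F [-3.79  1.57 14.61] [0.54 0.47 0.34] pos [ 552.76 -118.32   50.4 ] M [ 0.5   1.15 -0.03] w 25.9
```

View pics/c5.png

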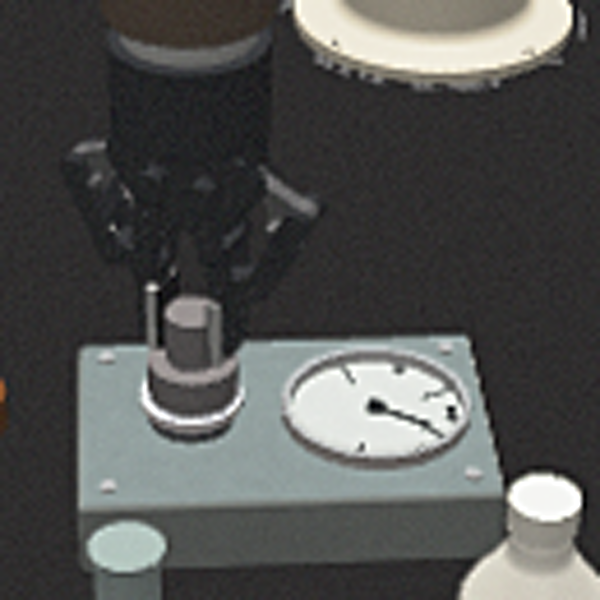

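The stopper is centred on the plate at (193,395), and the hand now points to (445,435), close to the line between two and three dots. The force was about 15.5 N, held for more than 1.3 s. I will lift it off and then measure the hand.

```bash
python3 -m jog '0 0 -3 0 0 0;0 0 -10 0 0 0;0 0 -40 0 0 0;0 0 -80 0 0 0;0 0 -100 0 0 0;0 0 -100 0 0 0;0 0 -100 0 0 0'|grep -E "pos|cont|width"; python3 - <<'E'
from h import *
from scipy.ndimage import map_coordinates
yaw=np.radians(7.7)
# dial to world: box axes ex=(cos,sin), ey=(-sin,cos)
for n,c0 in(("top",(308.5,203.5)),("scene",(331,218))):
    Is=[viewer.get_image(n)[0].astype(float) for _ in range(4)]; I=np.mean(Is,0); cv2.imwrite(f"pics/{n}6.png",I); g=I.mean(-1).astype(np.float32)
    K,R,t=cal(n)
    # dial centre: centroid of white face contour -> ray at 42
    m=((g>150)).astype(np.uint8); yy,xx=np.mgrid[:400,:640]; m[np.hypot(xx-c0[0],yy-c0[1])>30]=0
    cs,_=cv2.findContours(m,cv2.RETR_EXTERNAL,cv2.CHAIN_APPROX_NONE); c=max(cs,key=cv2.contourArea)
    pts=np.array([ray(n,u,v,42)[:2] for u,v in c[:,0]],np.float32); e=cv2.fitEllipse(pts); print(n,"dial",np.round(e,1) if 0 else e)
    geo=np.array([546.8,-72.3]); C=np.array(e[0])
    # rectify: 2px/mm, tester axes, +y left , +x up
    S=np.zeros((440,440,2),np.float32); j,i=np.mgrid[:440,:440]; a=(219.5-j)/4; b=(219.5-i)/4
    W=np.stack([C[0]+a*np.cos(yaw)-b*np.sin(yaw),C[1]+a*np.sin(yaw)+b*np.cos(yaw),np.full(a.shape,42.)],-1)
    q=(W@R.T+t)@K.T; uv=q[...,:2]/q[...,2:]
    out=cv2.remap(I.astype(np.float32),uv[...,0].astype(np.float32),uv[...,1].astype(np.float32),cv2.INTER_CUBIC)
    cv2.imwrite(f"pics/{n}rect.png",out)
    # profile of darkness vs reading
    th=np.arange(0,6.28,0.05); o=out.mean(-1)
    def prof(r0,r1):
        ang=np.radians(109)-th   # from +y, via -x positive -> reading grows clockwise
        r=np.arange(r0,r1,1.)[:,None]; bb=r*np.cos(ang); aa=-r*np.sin(ang)
        return map_coordinates(o,[219.5-4*aa,219.5-4*bb],order=1).mean(0)
    for lab,r0,r1 in(("hand",12,30),("rim",36,44)):
        p=prof(r0,r1); k=[x for x in range(len(p)) if p[x]==p[max(0,x-3):x+4].min() and p[x]<np.median(p)-12]
        print(lab,[(round(th[x],2),int(p[x])) for x in k],int(np.median(p)))
a=cv2.imread("pics/toprect.png");b=cv2.imread("pics/scenerect.png"); cv2.imwrite("pics/rect.png",cv2.resize(np.hstack([a,b]),(800,400)))
E
```

```text
position: [551.2, -117.9, 147.1]
contact_force: [0.5, -0.1, -1.2]
gripper_width: 26.2
top dial ((541.7405395507812, -24.988418579101562), (99.22965240478516, 100.00163269042969), 132.56097412109375)
hand [(np.float64(2.4), 159)] 230
rim [(np.float64(0.05), 195), (np.float64(0.75), 192), (np.float64(1.45), 190), (np.float64(1.85), 175), (np.float64(2.05), 169), (np.float64(2.45), 184), (np.float64(2.9), 166), (np.float64(3.1), 161), (np.float64(3.35), 167), (np.float64(3.8), 190)] 218
scene dial ((542.568115234375, -30.70012092590332), (142.1741485595703, 146.6930389404297), 76.44129943847656)
hand [(np.float64(0.2), 215), (np.float64(0.75), 201), (np.float64(1.1), 205), (np.float64(2.15), 124), (np.float64(3.65), 192)] 228
rim [(np.float64(0.15), 136), (np.float64(0.85), 163), (np.float64(1.5), 133), (np.float64(2.4), 122), (np.float64(3.55), 96), (np.float64(3.95), 96), (np.float64(4.15), 94)] 191[ WARN:0@1.339] global loadsave.cpp:1063 imwrite_ Unsupported depth image for selected encoder is fallbacked to CV_8U.
```

View pics/rect.png

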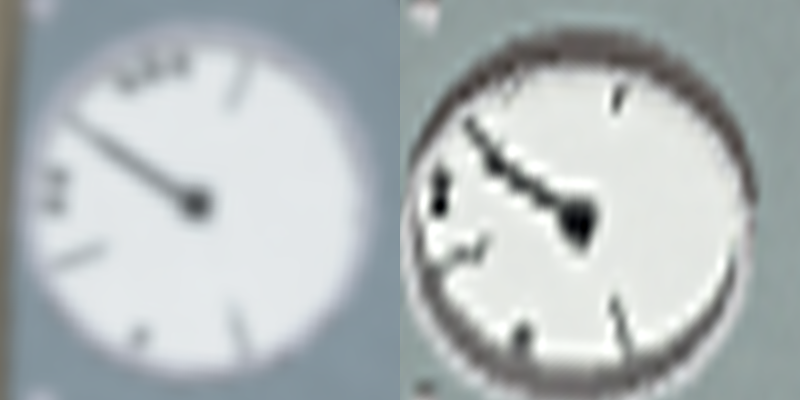

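The rectified dial (top view on the left, scene view on the right) shows the hand from the hub at (197,205) towards (65,115), almost covering the 2.5 line. I will measure the angle finely against the other three lines.

```bash
python3 - <<'E'
from h import *
from scipy.ndimage import map_coordinates
yaw=np.radians(7.7)
for n,C0 in(("top",(541.7,-25.0)),("scene",None)):
    K,R,t=cal(n); I=np.mean([viewer.get_image(n)[0] for _ in range(12)],0); g=I.mean(-1)
    if C0 is None: C0=ray(n,331.3,217.9,42)[:2]
    def samp(a,b):
        W=np.stack([C[0]+a*np.cos(yaw)-b*np.sin(yaw),C[1]+a*np.sin(yaw)+b*np.cos(yaw),np.full(a.shape,42.)],-1)
        q=(W@R.T+t)@K.T; return map_coordinates(g,[q[...,1]/q[...,2],q[...,0]/q[...,2]],order=3)
    C=np.array(C0,float)
    def line(th0,r0,r1,hw=5):
        # cross-section dark centroid at each radius; fit line -> points (a,b)
        ang=np.radians(109)-th0; d=np.array([-np.sin(ang),np.cos(ang)]); e=np.array([d[1],-d[0]])
        r=np.arange(r0,r1,.5); s=np.arange(-hw,hw+.1,.25)
        A=r[:,None,None]*d+s[None,:,None]*e; G=samp(A[...,0],A[...,1]); w=np.clip(np.percentile(G,85,axis=1)[:,None]-G-12,0,None)
        sc=(w*s).sum(1)/np.maximum(w.sum(1),1e-6); P=r[:,None]*d+sc[:,None]*e
        vx,vy,x,y=cv2.fitLine(P.astype(np.float32),cv2.DIST_HUBER,0,.01,.01).ravel(); v=np.array([vx,vy])*np.sign(vx*d[0]+vy*d[1])
        return np.radians(109)-np.arctan2(-v[0],v[1]),np.array([x,y]),v
    for it in range(2):
        L={k:line(k,33,41) for k in(0,1.5,3.8)}
        # centre = LSQ intersection using nominal directions
        A=[];B=[]
        for k,(th,p,v) in L.items():
            ang=np.radians(109)-k; d=np.array([-np.sin(ang),np.cos(ang)]); nn=np.array([-d[1],d[0]]); A.append(nn);B.append(nn@p)
        c,res=np.linalg.lstsq(np.array(A),np.array(B),rcond=None)[:2]
        if n=="scene" and it==0 or it==0: C=C+np.array([c[0]*np.cos(yaw)-c[1]*np.sin(yaw),c[0]*np.sin(yaw)+c[1]*np.cos(yaw)])
    print(n,"C",C.round(1),"resid",res,"c",c.round(2))
    print({k:round(float((v[0]+np.pi)%(2*np.pi)-np.pi),3) for k,v in L.items()})
    for r0,r1 in((7,30),(10,28),(14,30)):
        th,p,v=line(2.4,r0,r1); print("hand",round(float(th),3),"offset from centre",round(float(-v[1]*p[0]+v[0]*p[1]),2))
    np.save(n+"g.npy",g)
E
python3 to.py 515 346 147
```

```text
top C [539.6 -24.5] resid [0.20179879] c [0.07 0.05]
{0: 0.04, 1.5: 1.565, 3.8: -2.429}
hand 2.48 offset from centre -0.28
hand 2.479 offset from centre -0.29
hand 2.472 offset from centre -0.45
scene C [539.6 -25.6] resid [0.05150919] c [0.66 0.43]
{0: 0.08, 1.5: 1.391, 3.8: -3.138}
hand 2.504 offset from centre 3.05
hand 2.5 offset from centre 3.1
hand 2.54 offset from centre 3.87
18.65 pos [ 552.3 -118.2  148.3] shift [-206.7 -417.3    1.2] level [ 0. -0. -0.] F [ 1.01 -0.27 -1.01] w 26.2
```

The hand reads 2.43 to 2.50, which is in sector two or at worst on the 2/3 line, so tray 2 is right either way. Next I will find tray 2's centre without its tab.

```bash
python3 - <<'E'
from h import *
for n in("top","scene"):
    g=np.load(n+"g.npy"); K,R,t=cal(n); C0=np.array([518.,346.5])
    best=None
    j,i=np.mgrid[:560,:560]; x=C0[0]+(279.5-j)/4; y=C0[1]+(279.5-i)/4   # 4px/mm... 140mm span
    W=np.stack([x,y,np.full(x.shape,12.)],-1); q=(W@R.T+t)@K.T; uv=(q[...,:2]/q[...,2:]).astype(np.float32)
    o=cv2.remap(g.astype(np.float32),uv[...,0],uv[...,1],cv2.INTER_CUBIC); o=np.clip(o,0,255).astype(np.uint8)
    m=(o>100).astype(np.uint8); m=cv2.morphologyEx(m,cv2.MORPH_CLOSE,np.ones((25,25)))
    m=cv2.morphologyEx(m,cv2.MORPH_OPEN,cv2.getStructuringElement(cv2.MORPH_ELLIPSE,(290,290)) if 0 else np.ones((230,300),np.uint8))
    cs,_=cv2.findContours(m,cv2.RETR_EXTERNAL,cv2.CHAIN_APPROX_NONE)
    c=max(cs,key=cv2.contourArea)[:,0]; r=cv2.minAreaRect(c.astype(np.float32)); print(n,"centre",C0+[(279.5-r[0][1])/4,(279.5-r[0][0])/4],"size",np.array(r[1])/4,r[2])
    cv2.imwrite(f"pics/{n}t.png",o)
cv2.imwrite("pics/tray.png",cv2.resize(np.hstack([cv2.imread("pics/topt.png"),cv2.imread("pics/scenet.png")]),(800,400)))
E
```

```text
top centre [518.25000763 344.87499237] size [89.24998474 85.99998474] 90.0
scene centre [528.25000763 341.62501526] size [84.49998474 97.24998474] 0.0
```

View pics/tray.png

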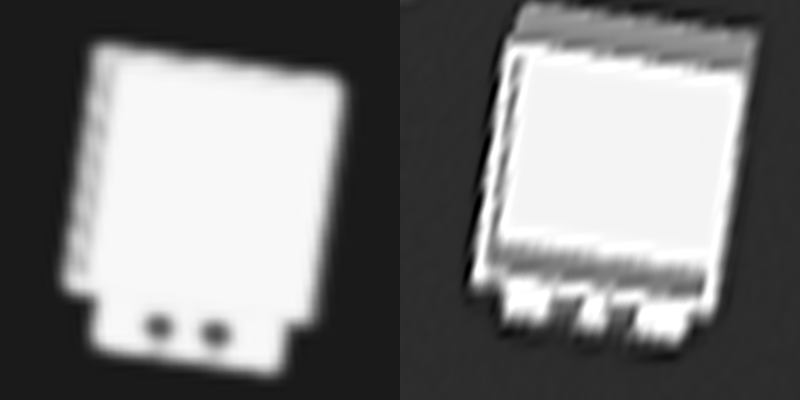

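Top view corners of tray 2 are (90,45), (345,75), (318,325) and (62,292). Scene view rim corners are (515,40), (745,80), (715,315) and (473,285). With the wall parallax allowed for, the centre is about (524.5, 345.5). Moving there now.

```bash
python3 -m jog '-198 -420 0 0 0 0;-198 -420 0 0 0 0;-198 -420 0 0 0 0;-198 -420 0 0 0 0;-198 -420 0 0 0 0;-198 -420 0 0 0 0;-198 -420 0 0 0 0;-198 -420 0 0 0 0;-198 -420 0 0 0 0;-198 -420 0 0 0 0'|grep pos;  python3 -m jog '0 0 0 0 0 0;0 0 0 0 0 0;0 0 0 0 0 0;0 0 0 0 0 0'|grep pos; python3 to.py 524.5 345.5 20
```

```text
position: [523.7, 349.9, 147.8]
position: [524.4, 343.9, 148.5]
20.05 pos [524.4 343.9 148.5] shift [ -0.5  -1.5 128.5] level [-0. -0.  0.] F [-0.58 -0.5  -0.42] w 26.1
```

```bash
python3 -m jog '0 -1 30 0 0 0;0 -1 70 0 0 0;0 -1 110 0 0 0;0 -1 135 0 0 0;0 -1 140 0 0 0;0 -1 140 0 0 0;0 -1 140 0 0 0'|grep -E "pos|cont"; python3 -m jog '0 0 3 0 0 0;0 0 6 0 0 0;0 0 9 0 0 0;0 0 9 0 0 0'|grep -E "pos|cont"; python3 f.py
```

```text
position: [525.8, 346.9, 10.2]
contact_force: [-0.2, -0.0, -0.3]
position: [524.2, 346.0, -1.0]
contact_force: [0.2, 0.6, -1.3]
21.45 F [ 0.35 -0.18 -0.57] [0.34 0.54 0.3 ] pos [524.48 346.25  -0.74] M [-0.05 -0.    0.  ] w 26.1
```

```bash
python3 -m jog '0 0 1 0 0 0;0 0 2 0 0 0;0 0 3 0 0 0;0 0 3 0 0 0'|grep -E "pos|cont"; python3 -m jog '0 0 0.5 0 0 0;0 0 1 0 0 0;0 0 1 0 0 0'|grep -E "pos|cont"; python3 f.py
```

```text
position: [524.4, 346.1, -4.0]
contact_force: [0.3, 0.6, -0.8]
position: [524.5, 346.2, -4.4]
contact_force: [-0.7, 0.5, 1.2]
22.45 F [-0.78 -1.02  2.44] [0.6  0.51 0.78] pos [524.55 346.22  -4.4 ] M [-0.22  0.39  0.03] w 26.0
```

The stopper has touched the tray floor lightly, so I will open and retreat.

```bash
python3 -m jog '0 0 0 0 0 0;0 0 0 0 0 0;0 0 0 0 0 0;0 0 0 0 0 0;0 0 0 0 0 0' 52|grep -E "pos|cont|wid"; python3 -m jog '0 0 -10 0 0 0;0 0 -40 0 0 0;0 0 -90 0 0 0;0 0 -140 0 0 0;0 0 -160 0 0 0;0 0 -160 0 0 0;0 0 -160 0 0 0'|grep -E "pos|cont"
python3 -m jog '-100 -100 0 0 0 0;-100 -100 0 0 0 0;-100 -100 0 0 0 0;-100 -100 0 0 0 0;-100 -100 0 0 0 0'|grep -E "pos|cont"
python3 - <<'E'
from h import *
I,D=viewer.get_image("scene"); T,DT=viewer.get_image("top")
for n,i,d in(("scene",I,D),("top",T,DT)):
    C=cloud(n,d); r=C[(np.hypot(C[...,0]-524,C[...,1]-346)<35)&(C[...,2]>47)&(C[...,2]<60)]; r2=C[(np.hypot(C[...,0]-524,C[...,1]-346)<35)&(C[...,2]>19)&(C[...,2]<32)]
    print(n,len(r),(r.min(0)+r.max(0))/2 if len(r) else 0,len(r2),(r2.min(0)+r2.max(0))/2 if len(r2) else 0)
a=cv2.resize(I[180:290,370:550],(400,244),interpolation=cv2.INTER_CUBIC); b=cv2.resize(T[150:260,120:300],(400,244),interpolation=cv2.INTER_CUBIC)
c=np.hstack([a,b]); d=np.hstack([cv2.resize(I,(400,250)),cv2.resize(T,(400,250))]); cv2.imwrite("pics/end.png",np.vstack([c,d]))
E
```

```text
position: [524.5, 346.2, -4.9]
contact_force: [0.4, 0.0, 0.1]
gripper_width: 51.9
position: [524.2, 346.2, 155.9]
contact_force: [-0.2, 0.0, -0.3]
position: [467.4, 476.0, 153.0]
contact_force: [0.7, -0.7, 0.9]
scene 85 [525.67229537 345.47215172  50.64715553] 141 [525.92440508 345.52272143  25.52214769]
top 93 [524.58676427 345.29841461  53.31063585] 125 [524.19964634 345.31634941  25.11936131]
```

View pics/end.png

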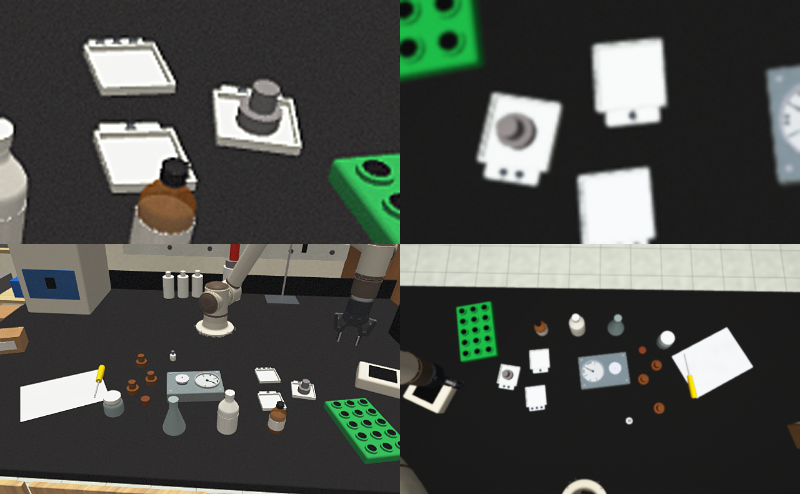

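The stopper stands upright in the middle of the two-stud tray (top crop (515,130)), the other things are unmoved, and the arm is clear.

```bash
python3 -m jog '0 0 0 0 0 0;0 0 0 0 0 0;0 0 0 0 0 0'|grep clock; python3 -c "
from bench import arm; print(arm.job_done())"
```

```text
clock: 24.55
the job is handed in; nothing more can be done
None
```

The stopper was pressed flat at about 15.5 N for over a second and read about 2.45 (two dots, close to the 2.5 line); it now stands upright in the middle of the two-stud tray, and the job was handed in at about 24.6 s.

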